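Clear the portion-pot feeder and lock its guard

ROBOT

A 7-joint arm with a two-finger parallel gripper is mounted at the origin on a cart in front of the work surface, level with it; the furniture and walls round the work are solid. World frame = base frame: x ahead of the robot, y to its left, z up, the work surface at z = 0. Lengths are in mm, angles in rad, forces in N, time in s.
With the tool pointing down it reaches from about 400 to 850 mm from the base axis. Payload 10.4 kg.
Tool frame: the origin (TCP) lies between the finger pads; the fingertips stand 17 mm ahead of it and the grasp point (between the pads) lies 2 mm behind it (arm.nose_length is the distance from the TCP to the fingertips, in mm); z points along the fingers, y is the direction in which the jaws open and shut (so a half turn about z gives the same grasp; the last joint's range is limited). The gripper opens to 85 mm and grips with 20 to 120 N. Pads are 22 mm wide; open, the fingers measure 114 mm over their backs; the gripper's body (76 mm by 85 mm) begins 54 mm behind the grasp point. The pads swing forward as they close: fully open they stand 13 mm farther back than shut.
Start: joints at [1.17, 0.332, -0.065, 1.46, 0.022, 1.35, -0.088], TCP at [230.569, -580.936, 248.338] pointing down, gripper open.
Joint ranges: [-2.6, 2.6], [-0.5, 2.12], [-1.47, 1.34], [0.16, 2.42], [-1.27, 4.41], [0.06, 2.06], [-2.6, 2.6]. Speed limits (rad/s): [2.22, 2.22, 2.79, 2.79, 3.14, 3.14, 3.14].

INTERFACE

Orientations are given as a unit quaternion [x, y, z, w].
In Python, from rig import arm, optics, ticket gives the robot as it stands.
- The arm moves only by the tool move_arm, never from a script. Its argument "deltas" is a list of rows, each a list of 7 numbers: the shift along the tool's x, y, z in m, then the turn, a rotation vector about the tool's x, y, z in rad, then the finger opening in m, from 0 to 0.0854. In form: [[dx, dy, dz, wx, wy, wz, grip], ...]. A call has 1 to 20 rows; each row shifts and turns the commanded pose from where the row before left it, along the tool's axes as they then stand; what a row does not reach is not made up. A row lasts 1/12 s, in which the tool goes at most 41.7 mm and 7.16 degrees, less where a joint would pass 70% of its speed; a pose out of reach is approached as far as the arm can. A call is refused whole if a number of a shift passes 0.0417 or a number of a turn 0.125, either way. A call with a gripper value outside its range is refused whole. The fingers move at their own pace and stop on an object; "force" is the grip in N (left out, the last holds). Time passes only in rows, so rows that do not move let the fingers close. It gives the time, the measured TCP pose, the force and the opening at its end, in the units of the state.
- arm.state(): the state, without advancing time (a new reading comes with each control period).
- optics.grab_frame(name): name is "scene" or "top"; returns a dict with "image" (384x512x3 uint8, red, green, blue), "vertical_fov" (degrees; the focal length in pixels is half the picture's height over the tangent of half this angle, whatever the lens; pixels are square), "cx", "cy" (the principal point, pixels), "R" (3x3) and "t" (3): a world point X has camera coordinates R X + t. Camera axes: x right, y down, z forward; pixel columns grow to the right and rows downward; lengths in mm; the calibration is good to about 2 mm. A picture is of the moment at which its call begins. There is no depth.
- ticket.finish_job(): hands the job in, once; it reports no verdict.
The state is a dict: "time_s": time; "joint_pos": joint angles; "qvel": joint speeds; "tau": joint torques, N m; "position": TCP position; "tool_rot": TCP orientation; "contact_force": force on the tool from outside, world axes, zero at the start; "wrist_torque": the same for the moment, N m; "opening": finger opening in mm.
Only numpy, scipy, OpenCV 4.12 (cv2) and the standard library are available. Lean on these libraries where they do the work, as an engineer would, in place of code of your own. Each camera call takes 0.05 s, during which the arm holds its last target.

TASK

Close down the portion-pot feeder, the low steel unit on the table: lift the pot left on its turntable off and set it down gently, upright, on the worktop, then slide the sheet guard fully home over the turntable. Lock the guard with its slotted quarter-turn stud: press the head down against its spring, turn it a quarter turn clockwise and let it spring up into its catch. Do not tip the pot over and leave the other pots and the cup where they are.

Things in the scene. Friction and masses are not known exactly. Their poses are not given: they have to be found in the camera images.
- feeder: The fixed pot feeder: low stainless housing, x -102..102 mm, y -209..241 mm, deck top 60 mm above the worktop. Origin on the worktop plane straight under the stud's place when the guard is home; y is the guard's sliding direction, z up; turntable at the -y end. Two rails, 72.5 mm high, run along y over its whole length, inner edges at x = -82 and 82 mm.
- disc_center (a point): Centre of the turntable's upper face, 62 mm above the worktop, at x 0, y -115 mm of the feeder. A plain flat steel disc, 124 mm in diameter, 2 mm proud of the deck; it spins freely about its vertical axis under any sideways push.
- last_pot_center (a point): Centre (half-way up) of the lidded portion pot standing upright on the turntable, up to 40 mm off its axis: 53 mm across the lid's rim (the top 6 mm), body tapering to about 42 mm at the foot, 36 mm high, about 60 g. Its centre is 80 mm high on the turntable, 18 mm on the worktop. Taken across the rim from above, best along the feeder's x.
- guard (a joint): How far (m) the sheet guard stands open: 0 = home against its stop, covering the turntable; opens toward the feeder's +y, starts at 0.138 to 0.150 (its limit). A 3 mm steel sheet 168 mm (x) by 253 mm (y), underside 64 mm above the worktop, so it cannot pass a pot on the turntable. Slides stiffly (about 2.5 N), stays where left. It carries stud and lip.
- lip_top (a point): Middle of the rolled top edge of the guard's push lip, 97.5 mm above the worktop. The lip is an upright sheet, 150 mm long along the feeder's x, 4 mm thick (7 mm at the rolled edge), standing on the guard's trailing end, 66 mm to the +y side of the stud's axis. Pushing its +y face toward -y closes the guard.
- stud_grip (a point): Middle of the stud's upright slotted black bar, on the stud's vertical axis, 100 mm above the worktop when not pressed; rides on the guard. Bar 26 mm thick, 56 mm long, from 13 mm below this point to 12 mm above it, slot 10 mm wide and 13 mm deep along its top. Bar and slot lie along this point's y: along the feeder's y unlocked, across it locked.
- stud_flange (a point): Centre of the upper face of the stud's round flange, 68 mm in diameter, on which the bar stands; 88 mm above the worktop when not pressed. Fingertips beside the bar may bear on it to press the stud. The bar can be pinched from above; round it 34 mm are free.
- stud_press (a joint): How far (m) the stud is pressed: 0 = sprung up, 0.013 = bottomed; the spring takes 4 N at first, 9 N at the bottom. It can be pressed only with the guard home (else it stops at 0.001) and turned only while pressed 0.010 or more. Let go part-turned it stays down at 0.010; let go at the catch it springs up to about 0.0055 and is held.
- stud_turn (a joint): Turn of the stud (rad), growing clockwise seen from above: 0 = unlocked (at the start), 1.571 = at the catch (it stops just past it, within about 0.13). Light friction holds it where it is left, so it may be turned in more than one grasp.
- red_pot_center (a point): Centre (half-way up, 18 mm high) of a lidded portion pot of the same size that stands on the worktop to the right; leave alone.
- green_pot_center (a point): Centre (half-way up, 18 mm high) of another such pot on the worktop to the right; leave alone.
- cup_center (a point): Centre (half-way up, 21 mm high) of a steel cup, 68 mm wide, 42 mm high, on the worktop to the right; leave alone.
Things that resemble listed ones, but are neither listed nor needed, are in the scene too. What is shaped like the part that bears last_pot_center but turquoise or yellow is not meant.

How it is judged:
By the outcome, as a careful person would: the job done as asked, in the order asked, and still so for the second after the job is handed in, with the robot touching nothing.
It also fails if it takes over 67 s, if anything falls off the work surface, if the arm or the gripper's body presses on something with over 40 N, if the wrist force passes 120 N, or if a joint passes its speed limit or range.

## Working session

There is one attempt and no reset: what is moved stays moved. The work goes in short steps, Python scripts to look and compute and a tool call to move; the robot and the scene stay as the last step left them, time stands still between calls to the robot, and variables do not carry over. Pictures are saved under pics/ and viewed, and the job is handed in when it is done.

Besides the shell and the picture viewer there is one more tool, called after "Emit:" by a JSON object that holds its "method" and its "body". move_arm: Moves the arm, as the interface text tells. Its arguments: {"type":"object","properties":{"deltas":{"type":"array"},"force":{"type":"number"}},"required":["deltas"]}

```bash
ls; mkdir -p pics
python3 - <<'E'
from rig import arm, optics, ticket
import cv2,numpy as np
print(arm.state(), arm.nose_length)
for n in ("scene","top"):
    f=optics.grab_frame(n)
    cv2.imwrite(f"pics/{n}0.png",f["image"][...,::-1])
    print(n,f["vertical_fov"],f["cx"],f["cy"],np.round(f["R"],4).tolist(),np.round(f["t"],1).tolist(), [k for k in f])
E
```

```text
pics
{'time_s': 0.0, 'joint_pos': array([ 1.17040754,  0.33288373, -0.06467244,  1.46097064,  0.02158974,
        1.34990319, -0.08849482]), 'qvel': array([ 6.53597342e-05,  4.54562727e-04, -2.14866001e-03, -8.63424875e-05,
        6.24494647e-04,  3.20480381e-05,  8.54694111e-04]), 'tau': array([-2.37260574e-04, -6.25443220e+01,  4.93917125e-02, -3.91605878e+01,
        1.63401203e-02,  1.00909025e-02,  2.49301456e-05]), 'position': array([ 230.38948934, -580.59374299,  247.49444028]), 'tool_rot': array([ 9.82212316e-01,  1.87772270e-01, -1.71411086e-04, -7.14735732e-04]), 'contact_force': array([0.57705393, 0.2387401 , 0.16456016]), 'wrist_torque': array([-0.0366916 ,  0.04133262, -0.00414359]), 'opening': 85.41965493857045} 17.0
scene 43.56457810125233 259.008198691409 189.03480225585986 [[0.7901, -0.613, -0.0006], [-0.2932, -0.377, -0.8786], [0.5384, 0.6943, -0.4775]] [-486.4, 187.0, 1181.6] ['image', 'vertical_fov', 'cx', 'cy', 'R', 't']
top 57.971678928857244 255.2407939637625 192.15477386829048 [[-0.0037, -0.9999, -0.0149], [-0.9923, 0.0055, -0.1239], [0.124, 0.0143, -0.9922]] [-143.9, 496.6, 887.8] ['image', 'vertical_fov', 'cx', 'cy', 'R', 't']
```

View pics/scene0.png

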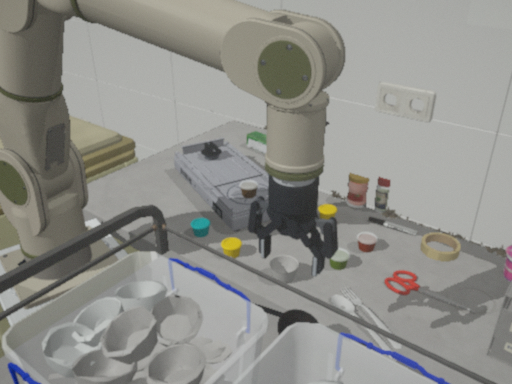

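View pics/top0.png

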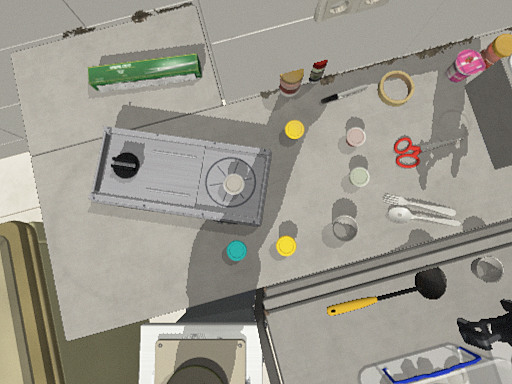

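```bash
cat > h.py <<'E'
import numpy as np,cv2
def cam(f):
    H=f["image"].shape[0]; F=H/2/np.tan(np.radians(f["vertical_fov"]/2))
    return F,f["cx"],f["cy"],np.array(f["R"]),np.array(f["t"])
def onplane(f,uv,z):
    F,cx,cy,R,t=cam(f); uv=np.atleast_2d(uv).astype(float)
    d=np.c_[(uv[:,0]-cx)/F,(uv[:,1]-cy)/F,np.ones(len(uv))]@R
    C=-R.T@t
    s=(z-C[2])/d[:,2]
    return C+d*s[:,None]
def proj(f,X):
    F,cx,cy,R,t=cam(f); c=np.atleast_2d(X)@R.T+t
    return np.c_[F*c[:,0]/c[:,2]+cx,F*c[:,1]/c[:,2]+cy]
def crop(f,x0,y0,x1,y1,k,name):
    cv2.imwrite(name,cv2.resize(f["image"][y0:y1,x0:x1,::-1],None,fx=k,fy=k,interpolation=cv2.INTER_CUBIC))
E
python3 - <<'E'
from rig import optics
from h import *
f=optics.grab_frame("top"); crop(f,80,115,280,235,4,"pics/t1.png")
f=optics.grab_frame("scene"); crop(f,165,120,345,255,4,"pics/s1.png")
E
```

```text
(no output)
```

View pics/t1.png

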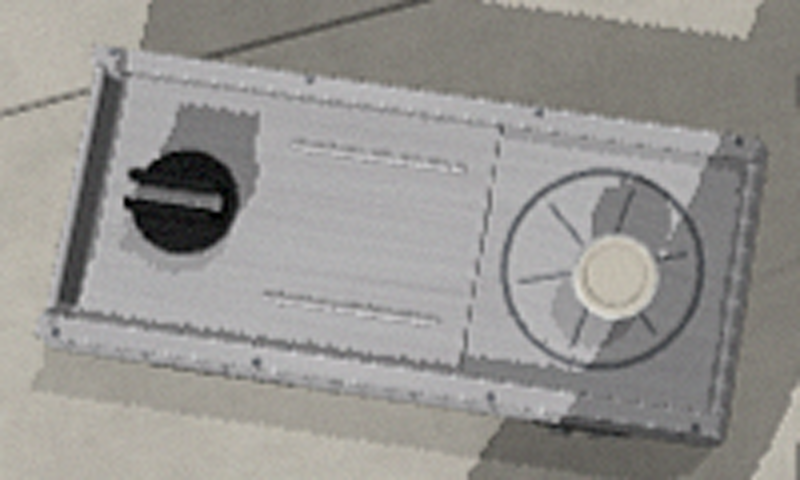

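View pics/s1.png

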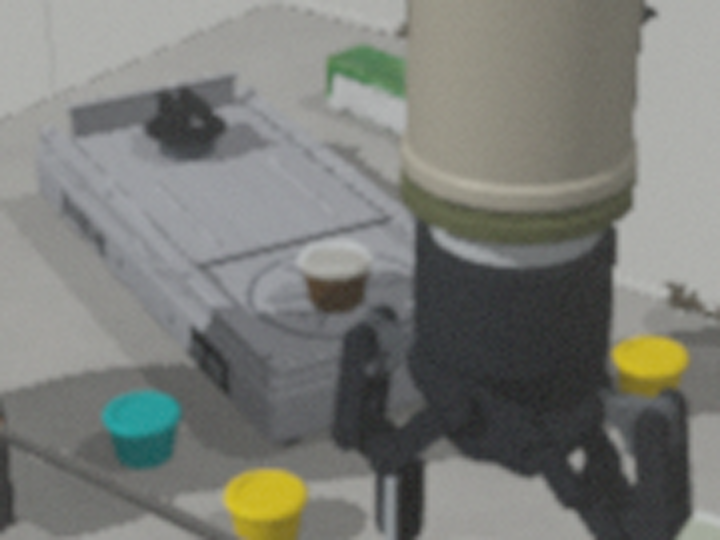

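Run:
```python
from rig import optics
from h import *
f=optics.grab_frame("top"); im=f["image"].astype(int)
def P(u,v,z): return onplane(f,[80+u/4-.375,115+v/4-.375],z)[0].round(1)
c=[P(100,48,72.5),P(765,145,72.5),P(718,443,72.5),P(38,345,72.5)]
print("corners",c)
for a,b in((0,1),(1,2),(2,3),(3,0)): d=c[b]-c[a]; print(np.linalg.norm(d).round(1),np.degrees(np.arctan2(d[1],d[0])).round(2))
print("center",np.mean(c,0))
print("disc",P(602,268,62)); print("pot",P(614,278,98))
# lid by mask
hsv=cv2.cvtColor(f["image"],cv2.COLOR_RGB2HSV)
m=((hsv[...,1]>25)&(hsv[...,2]>120)).astype(np.uint8); m[:, :220]=0;m[:,250:]=0;m[:165]=0;m[205:]=0
n,l,s,ce=cv2.connectedComponentsWithStats(m); print(s[1:],ce[1:])
i=1+np.argmax(s[1:,4]); print("pot lid",onplane(f,ce[i],98))
k=(f["image"].max(2)<50).astype(np.uint8); k[:,:100]=0;k[:,150:]=0;k[:140]=0;k[190:]=0
ys,xs=np.nonzero(k); (cc,r)=cv2.minEnclosingCircle(np.c_[xs,ys].astype(np.float32)); print("stud",cc,r,onplane(f,cc,88))
print("slot",P(137,192,112),P(222,205,112)," flange centre",P(187,201,88))
d=P(222,205,112)-P(137,192,112);print(np.degrees(np.arctan2(d[1],d[0])))
print("lip", P(118,82,97.5),P(68,312,97.5), P(100,60,97.5))
print("cams", -f["R"].T@f["t"])
print("dark span",xs.min(),xs.max(),ys.min(),ys.max())
```

```text
corners [array([664.6, 244.5,  72.5]), array([ 596.9, -187.2,   72.5]), array([ 407.1, -156.2,   72.5]), array([470.7, 274.2,  72.5])]
437.0 -98.91
192.3 170.72
435.1 81.59
196.2 -8.71
center [534.825  43.825  72.5  ]
disc [519.5 -82.3  62. ]
pot [507.6 -92.9  98. ]
[[225 175  11  17  39]
 [236 176   2   2   2]
 [236 178   5   2   6]
 [234 180   1   1   1]
 [230 183   1   1   1]
 [235 182   1   1   1]
 [237 182   1   1   1]
 [235 182   8  10  19]
 [229 185   1   1   1]
 [234 184   1   1   1]
 [231 186   1   1   1]
 [233 186   2   2   2]
 [241 187   1   2   2]
 [231 189   3   4   8]
 [235 188   1   1   1]] [[228.23076923 182.48717949]
 [236.5        176.5       ]
 [238.16666667 178.5       ]
 [234.         180.        ]
 [230.         183.        ]
 [235.         182.        ]
 [237.         182.        ]
 [238.84210526 186.05263158]
 [229.         185.        ]
 [234.         184.        ]
 [231.         186.        ]
 [233.5        186.5       ]
 [241.         187.5       ]
 [231.875      190.25      ]
 [235.         188.        ]]
pot lid [[511.76855365 -80.80309625  98.        ]]
stud (124.63937377929688, 164.2526092529297) 13.750950813293457 [[561.30047092 181.58040719  88.        ]]
slot [560.5 198.7 112. ] [552. 146. 112.]  flange centre [559.7 177.1  88. ]
-99.16234704572172
lip [634.3 220.3  97.5] [488.5 244.2  97.5] [648.7 232.4  97.5]
cams [ 382.19311132 -159.31171153  940.27707737]
dark span 111 138 153 177
```

Run:
```python
from rig import optics
from h import *
f=optics.grab_frame("scene")
print("pot",proj(f,[507.6,-92.9,98]),"disc",proj(f,[519.5,-82.3,62]),"flange",proj(f,[560,178,88]),"corners",proj(f,np.array([[664.6,244.5,72.5],[596.9,-187.2,72.5],[407.1,-156.2,72.5],[470.7,274.2,72.5]])),"lip",proj(f,np.array([[639,221,97.5],[486,244,97.5]])))
t=optics.grab_frame("top")
crop(t,250,200,512,300,3,"pics/t2.png"); crop(t,0,110,240,240,3,"pics/t3.png")
# straightness of counter edge: track step along columns
g=cv2.cvtColor(t["image"],cv2.COLOR_RGB2GRAY).astype(float)
```

```text
pot [[248.83217522 184.43493649]] disc [[250.08425644 192.97855838]] flange [[211.989274   151.70817002]] corners [[227.09242642 142.07376986]
 [294.87969683 195.8223826 ]
 [232.63443421 213.05147076]
 [173.64329907 153.38931597]] lip [[224.55318733 139.21591363]
 [181.68193657 148.20538976]]
```

View pics/t2.png

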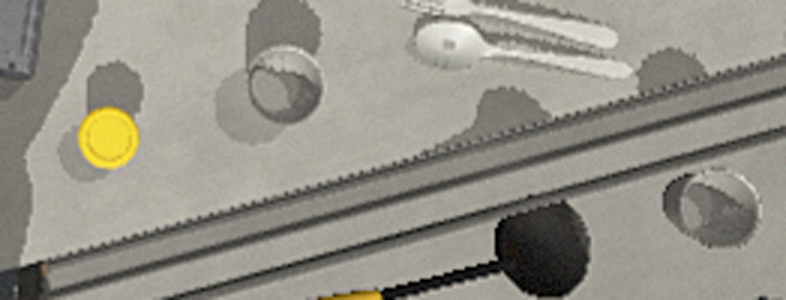

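Run:
```python
from rig import optics
from h import *
t=optics.grab_frame("top")
g=cv2.GaussianBlur(cv2.cvtColor(t["image"],cv2.COLOR_RGB2GRAY),(3,3),0).astype(float)
# counter edge
pts=[]
for x in list(range(275,395,4))+list(range(430,510,4)):
    y0=287-(x-266.7)*204/736
    ys=np.arange(int(y0-9),int(y0+7)); d=g[ys+2,x]-g[ys-1,x]; i=np.argmin(d); pts.append((x,ys[i]))
pts=np.array(pts,float); A=np.polyfit(pts[:,0],pts[:,1],2); r=pts[:,1]-np.polyval(np.polyfit(*pts.T,1),pts[:,0])
print("quad",A,"sag",A[0]*(235/2)**2); print(r.round(1))
# feeder rails: far rail outer top edge, lines by gradient columns
for (a,b) in (((100,48),(765,145)),((38,345),(718,443))):
    a=np.array(a)/4-.375+[80,115]; b=np.array(b)/4-.375+[80,115]
    print(a,b)
# wall/counter far edges via LSD
l=cv2.createLineSegmentDetector().detect(g.astype(np.uint8))[0][:,0]
for s in l:
    L=np.hypot(s[2]-s[0],s[3]-s[1])
    if L>40: print(s.round(1),L.round(0),np.degrees(np.arctan2(s[3]-s[1],s[2]-s[0])).round(2))
```

```text
quad [ 9.06751097e-06 -2.88545445e-01  3.61600943e+02] sag 0.1251883232868975
[ 0.1  0.3 -0.6 -0.5 -0.4 -0.2 -0.1  0.   0.1  0.3  0.4  0.5 -0.4 -0.2
 -0.1  0.   0.2  0.3  0.4  0.5  0.7 -0.2 -0.1  0.   0.2  0.3  0.4  0.5
  0.7 -1.2 -4.2  0.9  0.   0.1  0.3  0.4  0.5  0.6  0.8  0.9 -1.  -0.9
  0.3 -5.6  0.5  0.6  0.8  0.9  1.   1.2]
[104.625 126.625] [270.875 150.875]
[ 89.125 200.875] [259.125 225.375]
[140.2 325.7 138.2 382. ] 56.0 92.01
[372.1 296.7 414.2 286.2] 43.0 -13.95
[476.6 363.3 406.5 383.7] 73.0 163.79
[189.  306.7 389.2 251.3] 208.0 -15.46
[254.4 323.4 140.6 324.9] 114.0 179.22
[268.  339.1 279.5 382.2] 45.0 75.14
[111.4 132.8  98.7 192. ] 61.0 102.12
[ 89.5 206.6 105.8 129.9] 78.0 -78.05
[152.   79.   97.   85.4] 55.0 173.41
[266.7 308.6 511.  240.9] 254.0 -15.5
[245.9 335.6 246.1 376.9] 41.0 89.8
[458.1 220.7 410.8 213.5] 48.0 -171.38
[339.2  72.6 397.2  56.6] 60.0 -15.41
[454.1 209.3 406.9 200.4] 48.0 -169.26
[152.9 382.  156.4 333.1] 49.0 -85.9
[493.2 168.1 464.   86.6] 87.0 -109.73
[ 67.7 340.3 147.3 318.3] 83.0 -15.51
[510.9 231.5 264.3 300.2] 256.0 164.43
[416.7 243
[... 985 characters left out ...]
37.8] 147.0 -100.22
[ 32.1 154.1 101.8 135.4] 72.0 -15.01
[100.8 138.9  32.8 157.1] 70.0 165.01
[214.3  44.  310.7  18.5] 100.0 -14.81
[310.9  15.3 212.1  41.5] 102.0 165.15
[219.2  98.2 207.5  54.5] 45.0 -104.96
[362.1 365.1 445.8 341.4] 87.0 -15.81
[190.4 114.7 144.3 126.6] 48.0 165.47
[130.7 127.2 175.9 115.3] 47.0 -14.8
[234.4 340.6 181.9 340.6] 52.0 179.92
[211.8 146.1 255.6 152.3] 44.0 8.06
[271.8 153.1 261.4 224.5] 72.0 98.32
[190.7  84.9  89.4  98.1] 102.0 172.56
[128.1  14.4  88.2  24.6] 41.0 165.74
[125.7 133.7 199.4 143.8] 74.0 7.83
[251.9 155.6 205.5 148.9] 47.0 -171.87
[243.1 235.5 201.9 229.3] 42.0 -171.49
[195.7 228.6  88.1 212.1] 109.0 -171.3
[59.5 32.3  0.5 47.7] 61.0 165.35
```

Run:
```python
from rig import optics
from h import *
t=optics.grab_frame("top")
for s in ([221.8,212.5,106.7,195.8],[258.1,147.4,159.1,133.6],[125.7,133.7,199.4,143.8],[195.7,228.6,88.1,212.1],[100.7,191.5,192,205],[251.9,155.6,205.5,148.9],[89.5,206.6,105.8,129.9],[271.8,153.1,261.4,224.5],[111.4,132.8,98.7,192.]):
    a=onplane(t,s[:2],72.5)[0];b=onplane(t,s[2:],72.5)[0];d=b-a
    yaw=np.degrees(np.arctan2(d[1],d[0]))%180; th=np.radians(81.3); ex=np.array([np.sin(th),-np.cos(th)]); 
    rel=(a+b)[:2]/2-np.array([519.5,-82.3])
    print(yaw.round(2),"x off",(rel@ex).round(1),"y off",(rel@[np.cos(th),np.sin(th)]).round(1))
for n,u,v,z in(("pot",615,277.5,98),("disc",602.5,268.5,62),("stud",187,201,88)):
    print(n,onplane(t,[80+u/4-.375,115+v/4-.375],z).round(1))
s=np.array([507.6,-92.9])
# other objects
hsv=cv2.cvtColor(t["image"],cv2.COLOR_RGB2HSV)
for n,p in (("turq",(236,251)),("yel1",(286,246)),("yel2",(294,130)),("pink",(356,137)),("green",(359,177)),("cup",(344,228))): print(n,onplane(t,p,36)[0].round(0))
```

```text
81.5 x off -82.4 y off 155.3
81.45 x off 96.3 y off 71.2
81.61 x off 83.8 y off 189.7
81.15 x off -130.8 y off 203.6
81.33 x off -74.3 y off 202.6
81.21 x off 73.2 y off 14.5
171.04 x off -15.2 y off 340.6
171.35 x off -5.0 y off -95.3
170.81 x off 2.0 y off 324.8
pot [[507.9 -93.5  98. ]]
disc [[519.2 -82.6  62. ]]
stud [[559.7 177.1  88. ]]
turq [343. -96.  36.]
yel1 [ 355. -225.   36.]
yel2 [ 663. -251.   36.]
pink [ 642. -416.   36.]
green [ 534. -420.   36.]
cup [ 400. -376.   36.]
```

Emit:
{"method": "move_arm", "body": {"deltas": [[0.0243,-0.01945,0.0045,0,0,0,0.085],[0.0243,-0.01945,0.0045,0,0,0,0.085],[0.0243,-0.01945,0.0045,0,0,0,0.085],[0.0243,-0.01945,0.0045,0,0,0,0.085],[0.0243,-0.01945,0.0045,0,0,0,0.085],[0.0243,-0.01945,0.0045,0,0,0,0.085],[0.0243,-0.01945,0.0045,0,0,0,0.085],[0.0243,-0.01945,0.0045,0,0,0,0.085],[0.0243,-0.01945,0.0045,0,0,0,0.085],[0.0243,-0.01945,0.0045,0,0,0,0.085],[0.0243,-0.01945,0.0045,0,0,0,0.085],[0.0243,-0.01945,0.0045,0,0,0,0.085],[0.0243,-0.01945,0.0045,0,0,0,0.085],[0.0243,-0.01945,0.0045,0,0,0,0.085],[0.0243,-0.01945,0.0045,0,0,0,0.085],[0.0243,-0.01945,0.0045,0,0,0,0.085],[0.0243,-0.01945,0.0045,0,0,0,0.085],[0.0243,-0.01945,0.0045,0,0,0,0.085]]}}

```text
time_s: 1.95
position: [508.6, -92.9, 167.4]
tool_rot: [0.982, 0.188, 0.0, 0.0]
contact_force: [0.9, 0.4, 0.2]
opening: 84.6
```

Emit:
{"method": "move_arm", "body": {"deltas": [[0,0,0,0,0,-0.1157,0.085],[0,0,0,0,0,-0.1157,0.085],[0,0,0,0,0,-0.1157,0.085],[0,0,0,0,0,-0.1157,0.085],[0,0,0,0,0,-0.1157,0.085],[0,0,0,0,0,-0.1157,0.085],[0,0,0,0,0,-0.1157,0.085],[0,0,0,0,0,-0.1157,0.085],[0,0,0,0,0,-0.1157,0.085],[0,0,0,0,0,0,0.085],[0,0,0,0,0,0,0.085]]}}

```text
time_s: 2.87
position: [508.0, -94.3, 167.4]
tool_rot: [0.76, 0.65, 0.0, 0.0]
contact_force: [-0.1, 0.4, -0.4]
opening: 85.4
```

```bash
cat >> h.py <<'E'
from scipy.spatial.transform import Rotation as Ro
def st(s,target=None,yawy=-8.7):
    R=Ro.from_quat(s["tool_rot"]).as_matrix()
    print("t",round(s["time_s"],2),"p",s["position"].round(1),"yaw of tool y",np.degrees(np.arctan2(R[1,1],R[0,1])).round(2),"z",R[:,2].round(4),"F",s["contact_force"].round(1),"M",s["wrist_torque"].round(2),"op",round(s["opening"],1),"q",s["joint_pos"].round(2))
    if target is not None: print("delta tool mm",(R.T@(np.array(target)-s["position"])).round(1))
E
python3 - <<'E'
from rig import *
from h import *
st(arm.state(),[507.9,-93.5,90])
f=optics.grab_frame("top"); crop(f,80,115,280,235,4,"pics/t5.png")
f=optics.grab_frame("scene"); crop(f,165,60,345,255,3,"pics/s5.png")
E
```

```text
t 2.87 p [508.  -94.3 167.4] yaw of tool y -8.91 z [ 2.e-04 -1.e-04 -1.e+00] F [-0.1  0.4 -0.4] M [ 0.03 -0.02 -0.03] op 85.4 q [ 0.64  0.21 -0.6   1.82  0.13  1.15 -0.16]
delta tool mm [ 0.7 -0.2 77.4]
```

View images.

View pics/s5.png

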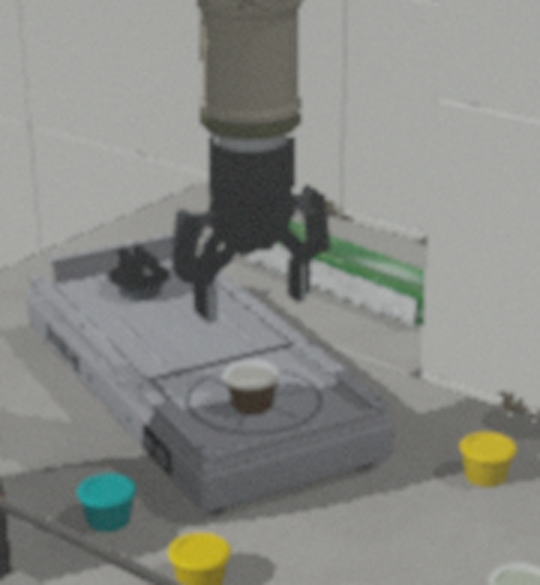

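View pics/t5.png

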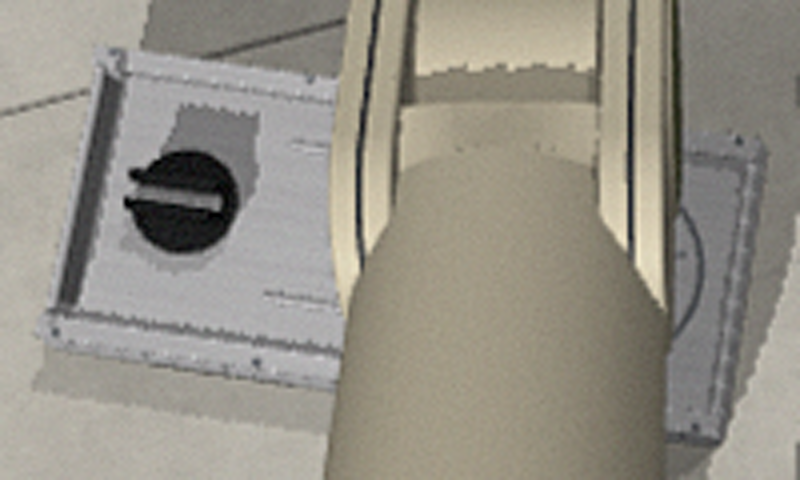

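Emit:
{"method": "move_arm", "body": {"deltas": [[0.0007,0,0.011,0,0,0,0.085],[0,0,0.011,0,0,0,0.085],[0,0,0.011,0,0,0,0.085],[0,0,0.011,0,0,0,0.085],[0,0,0.011,0,0,0,0.085],[0,0,0.011,0,0,0,0.085],[0,0,0.011,0,0,0,0.085],[0,0,0,0,0,0,0.085],[0,0,0,0,0,0,0.075],[0,0,0,0,0,0,0.065],[0,0,0,0,0,0,0.06],[0,0,0,0,0,0,0.056]], "force": 25}}

```text
time_s: 3.97
position: [508.5, -93.6, 90.9]
tool_rot: [0.759, 0.651, 0.0, 0.001]
contact_force: [0.6, 0.2, -1.0]
opening: 55.8
```

Run:
```python
from rig import *
from h import *
st(arm.state(),[507.9,-93.5,90])
f=optics.grab_frame("scene"); crop(f,205,120,305,230,5,"pics/s6.png")
```

```text
t 3.97 p [508.5 -93.6  90.9] yaw of tool y -8.69 z [ 1.2e-03 -4.0e-04 -1.0e+00] F [ 0.6  0.2 -1. ] M [ 0.02 -0.06  0.  ] op 55.8 q [ 0.61  0.31 -0.59  1.89  0.2   1.   -0.21]
delta tool mm [-0.  -0.6  0.9]
```

View pics/s6.png

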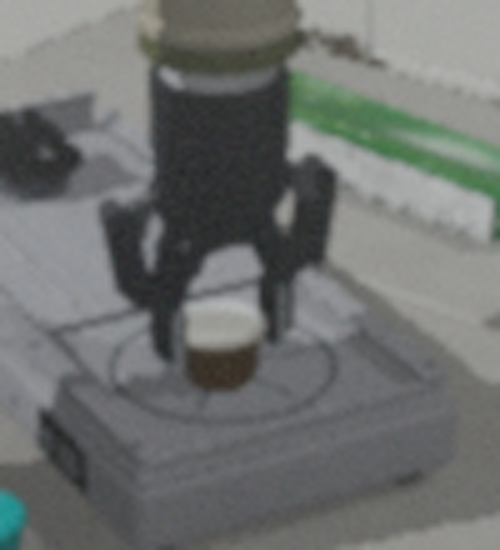

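Emit:
{"method": "move_arm", "body": {"deltas": [[0,0,0,0,0,0,0.053],[0,0,0,0,0,0,0.05],[0,0,0,0,0,0,0.045],[0,0,0,0,0,0,0.045],[0,0,0,0,0,0,0.045]], "force": 25}}

```text
time_s: 4.43
position: [508.4, -93.6, 90.9]
tool_rot: [0.759, 0.651, 0.0, 0.0]
contact_force: [-1.2, 0.1, 5.9]
opening: 52.1
```

Emit:
{"method": "move_arm", "body": {"deltas": [[0,0,-0.004,0,0,0,0.045],[0,0,-0.008,0,0,0,0.045],[0,0,-0.01,0,0,0,0.045],[0,0,-0.01,0,0,0,0.045],[0,0,0,0,0,0,0.045]]}}

```text
time_s: 4.85
position: [509.4, -93.6, 125.0]
tool_rot: [0.759, 0.651, 0.001, 0.002]
contact_force: [-0.1, 0.6, -0.4]
opening: 51.7
```

Run:
```python
from rig import *
from h import *
st(arm.state(),[510,-300,123])
f=optics.grab_frame("scene"); crop(f,205,120,305,230,5,"pics/s7.png")
```

```text
t 4.85 p [509.4 -93.6 125. ] yaw of tool y -8.69 z [ 0.0035 -0.001  -1.    ] F [-0.1  0.6 -0.4] M [-0.06 -0.07  0.01] op 51.7 q [ 0.63  0.26 -0.6   1.87  0.17  1.06 -0.19]
delta tool mm [-203.9   31.8    2.2]
```

View pics/s7.png

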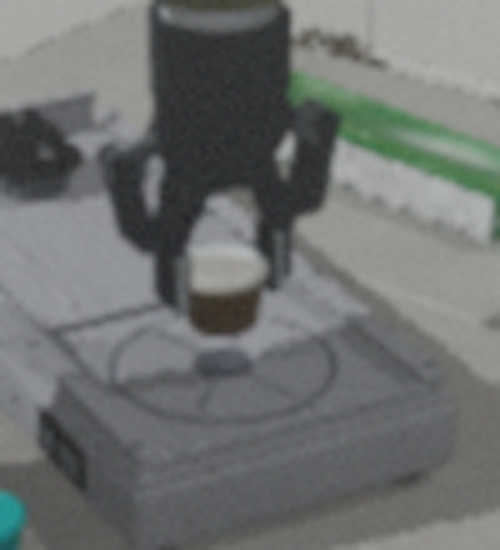

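Emit:
{"method": "move_arm", "body": {"deltas": [[-0.007,0.001,-0.002,0,0,0,0.045],[-0.014,0.002,-0.002,0,0,0,0.045],[-0.02,0.003,-0.002,0,0,0,0.045],[-0.022,0.003,0,0,0,0,0.045],[-0.022,0.003,0,0,0,0,0.045],[-0.022,0.004,0,0,0,0,0.045],[-0.022,0.004,0,0,0,0,0.045],[-0.022,0.004,0,0,0,0,0.045],[-0.022,0.003,0,0,0,0,0.045],[-0.016,0.003,0,0,0,0,0.045],[-0.01,0.001,0,0,0,0,0.045],[-0.005,0.001,0.004,0,0,0,0.045],[0,0,0.009,0,0,0,0.045],[0,0,0.013,0,0,0,0.045],[0,0,0.014,0,0,0,0.045],[0,0,0.014,0,0,0,0.045],[0,0,0.014,0,0,0,0.045],[0,0,0.01,0,0,0,0.045],[0,0,0.006,0,0,0,0.045],[0,0,0,0,0,0,0.045]]}}

```text
time_s: 6.57
position: [508.2, -299.1, 42.6]
tool_rot: [0.758, 0.652, -0.0, -0.001]
contact_force: [-0.1, 0.4, -0.6]
opening: 51.5
```

Run:
```python
from rig import *
from h import *
st(arm.state(),[510,-300,29])
f=optics.grab_frame("scene"); crop(f,230,130,400,270,4,"pics/s8.png")
```

```text
t 6.57 p [ 508.2 -299.1   42.6] yaw of tool y -8.65 z [-0.002   0.0014 -1.    ] F [-0.1  0.4 -0.6] M [-0.02  0.03  0.01] op 51.5 q [ 0.82  0.5  -0.45  1.74  0.25  0.97  0.12]
delta tool mm [-0.7  1.9 13.6]
```

View pics/s8.png

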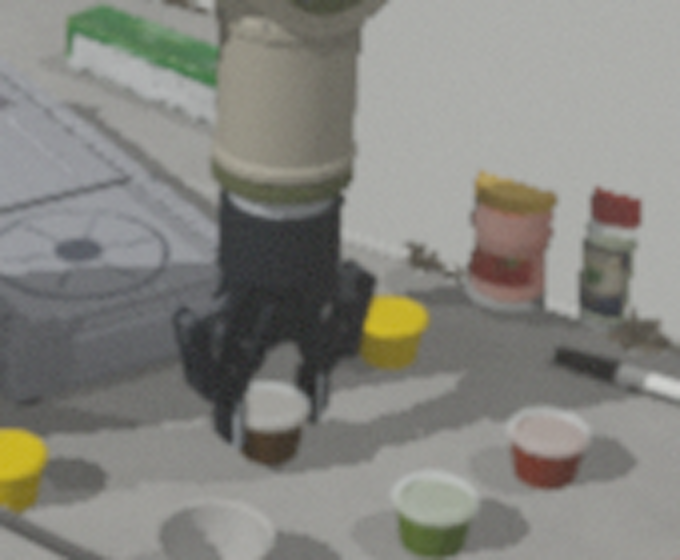

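Emit:
{"method": "move_arm", "body": {"deltas": [[0,0,0.004,0,0,0,0.045],[0,0,0.004,0,0,0,0.045],[0,0,0.0015,0,0,0,0.045],[0,0,0.001,0,0,0,0.045],[0,0,0.001,0,0,0,0.045],[0,0,0,0,0,0,0.045]]}}

```text
time_s: 7.12
position: [508.9, -300.0, 32.8]
tool_rot: [0.759, 0.651, -0.0, 0.0]
contact_force: [0.1, -0.3, -0.7]
opening: 51.8
```

Emit:
{"method": "move_arm", "body": {"deltas": [[0,0,0.001,0,0,0,0.045],[0,0,0.001,0,0,0,0.045],[0,0,0,0,0,0,0.045]]}}

```text
time_s: 7.37
position: [508.8, -300.0, 30.7]
tool_rot: [0.759, 0.651, -0.0, -0.0]
contact_force: [1.4, 0.4, 0.2]
opening: 51.6
```

Emit:
{"method": "move_arm", "body": {"deltas": [[0,0,0.001,0,0,0,0.045],[0,0,0.0005,0,0,0,0.045],[0,0,0,0,0,0,0.045]]}}

```text
time_s: 7.62
position: [508.8, -300.0, 29.2]
tool_rot: [0.759, 0.651, -0.0, -0.0]
contact_force: [0.3, 0.2, -0.6]
opening: 51.4
```

Emit:
{"method": "move_arm", "body": {"deltas": [[0,0,0.0005,0,0,0,0.045],[0,0,0,0,0,0,0.045]]}}

```text
time_s: 7.78
position: [508.9, -300.0, 29.1]
tool_rot: [0.759, 0.651, -0.0, 0.0]
contact_force: [-1.8, 1.3, 2.7]
opening: 51.7
```

Emit:
{"method": "move_arm", "body": {"deltas": [[0,0,0.0005,0,0,0,0.045],[0,0,0,0,0,0,0.045]]}}

```text
time_s: 7.95
position: [509.0, -300.0, 29.0]
tool_rot: [0.759, 0.651, -0.0, 0.0]
contact_force: [-2.8, 1.7, 7.7]
opening: 51.5
```

Emit:
{"method": "move_arm", "body": {"deltas": [[0,0,0.0005,0,0,0,0.045],[0,0,0,0,0,0,0.045]]}}

```text
time_s: 8.12
position: [509.0, -300.1, 29.0]
tool_rot: [0.759, 0.651, -0.0, 0.0]
contact_force: [-5.3, 3.5, 13.3]
opening: 51.5
```

Emit:
{"method": "move_arm", "body": {"deltas": [[0,0,-0.001,0,0,0,0.045],[0,0,0,0,0,0,0.051],[0,0,0,0,0,0,0.053],[0,0,0,0,0,0,0.055],[0,0,0,0,0,0,0.06],[0,0,0,0,0,0,0.07],[0,0,0,0,0,0,0.08],[0,0,0,0,0,0,0.085],[0,0,0,0,0,0,0.085]], "force": 20}}

```text
time_s: 8.87
position: [508.9, -300.0, 28.8]
tool_rot: [0.759, 0.651, 0.0, 0.0]
contact_force: [0.7, 0.1, 0.6]
opening: 84.8
```

Emit:
{"method": "move_arm", "body": {"deltas": [[0,0,-0.01,0,0,0,0.085],[0,0,-0.02,0,0,0,0.085],[0,0,-0.025,0,0,0,0.085],[0,0,-0.025,0,0,0,0.085],[0,0,-0.025,0,0,0,0.085],[0,0,-0.025,0,0,0,0.07],[0,0,-0.025,0,0,0,0.04],[0,0,0,0,0,0,0.02],[0,0,0,0,0,0,0]]}}

```text
time_s: 9.62
position: [509.7, -300.3, 186.1]
tool_rot: [0.759, 0.651, 0.0, 0.002]
contact_force: [-0.3, -0.0, -1.3]
opening: 38.5
```

Run:
```python
from rig import *
from h import *
st(arm.state(),[572,260,185])
f=optics.grab_frame("scene"); crop(f,165,100,365,250,4,"pics/s9.png")
f=optics.grab_frame("top"); crop(f,80,115,280,235,4,"pics/t9.png")
```

```text
t 9.62 p [ 509.7 -300.3  186.1] yaw of tool y -8.69 z [ 0.003  -0.0021 -1.    ] F [-0.3 -0.  -1.3] M [0.03 0.05 0.03] op 38.5 q [ 0.85  0.34 -0.48  1.62  0.17  1.22  0.18]
delta tool mm [ 5.633e+02 -2.310e+01  1.000e-01]
```

View pics/s9.png

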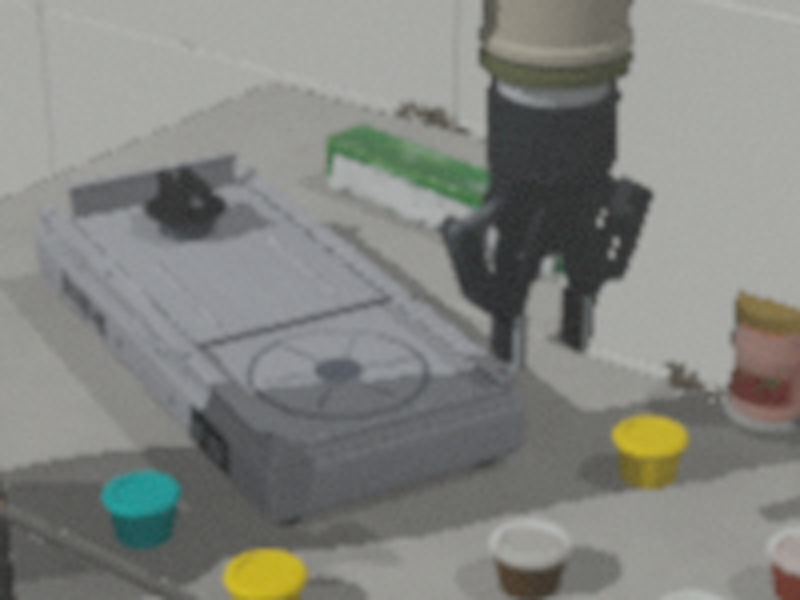

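View pics/t9.png

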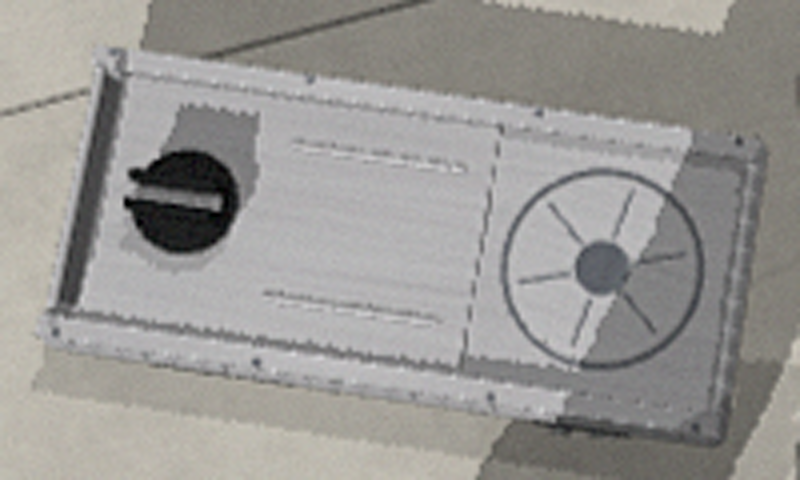

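Emit:
{"method": "move_arm", "body": {"deltas": [[0.015,-0.0006,0,0,0,0,0],[0.025,-0.001,0,0,0,0,0],[0.03,-0.0012,0,0,0,0,0],[0.03,-0.0012,0,0,0,0,0],[0.03,-0.0012,0,0,0,0,0],[0.03,-0.0012,0,0,0,0,0],[0.03,-0.0012,0,0,0,0,0],[0.03,-0.0012,0,0,0,0,0],[0.03,-0.0012,0,0,0,0,0],[0.03,-0.0012,0,0,0,0,0],[0.03,-0.0012,0,0,0,0,0],[0.03,-0.0012,0,0,0,0,0],[0.03,-0.0012,0,0,0,0,0],[0.03,-0.0012,0,0,0,0,0],[0.03,-0.0012,0,0,0,0,0],[0.03,-0.0012,0,0,0,0,0],[0.03,-0.0012,0,0,0,0,0],[0.03,-0.0012,0,0,0,0,0],[0.03,-0.0012,0,0,0,0,0],[0.03,-0.0012,0,0,0,0,0]]}}

```text
time_s: 11.38
position: [572.4, 278.9, 182.7]
tool_rot: [0.758, 0.652, -0.001, -0.0]
contact_force: [1.2, 0.4, -0.1]
opening: 0.1
```

Emit:
{"method": "move_arm", "body": {"deltas": [[0,0,0,0,0,0,0],[0,0,0,0,0,0,0]]}}

```text
time_s: 11.55
position: [571.6, 279.8, 182.6]
tool_rot: [0.757, 0.653, -0.001, -0.001]
contact_force: [-0.3, -0.7, -1.1]
opening: -0.3
```

Run:
```python
from rig import *
from h import *
st(arm.state(),[574.3,276.3,96])
f=optics.grab_frame("scene"); crop(f,140,60,290,220,4,"pics/s10.png")
```

```text
t 11.55 p [571.6 279.8 182.6] yaw of tool y -8.43 z [-2.5e-03  6.0e-04 -1.0e+00] F [-0.3 -0.7 -1.1] M [-0.02  0.03  0.05] op -0.3 q [ 0.01  0.5  -0.73  1.48  0.33  1.29 -0.9 ]
delta tool mm [-3.1  3.4 86.6]
```

View pics/s10.png

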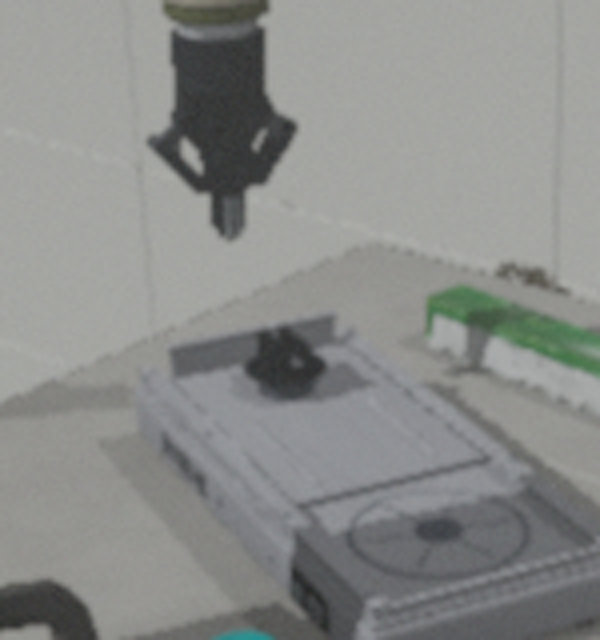

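Emit:
{"method": "move_arm", "body": {"deltas": [[0,0.0034,0.012,0,0,0,0],[0,0,0.014,0,0,0,0],[0,0,0.014,0,0,0,0],[0,0,0.014,0,0,0,0],[0,0,0.014,0,0,0,0],[0,0,0.012,0,0,0,0],[0,0,0.006,0,0,0,0],[0,0,0,0,0,0,0]]}}

```text
time_s: 12.27
position: [576.2, 275.8, 95.8]
tool_rot: [0.759, 0.652, -0.001, -0.0]
contact_force: [-0.1, 0.3, 0.2]
opening: 0.2
```

Run:
```python
from rig import *
from h import *
st(arm.state(),[574.3,276.3,96])
f=optics.grab_frame("scene"); crop(f,140,60,290,220,4,"pics/s11.png")
```

```text
t 12.27 p [576.2 275.8  95.8] yaw of tool y -8.69 z [-0.0024 -0.0011 -1.    ] F [-0.1  0.3  0.2] M [ 0.02  0.03 -0.01] op 0.2 q [-0.01  0.58 -0.69  1.56  0.39  1.15 -0.93]
delta tool mm [ 0.2 -1.9 -0.2]
```

View pics/s11.png

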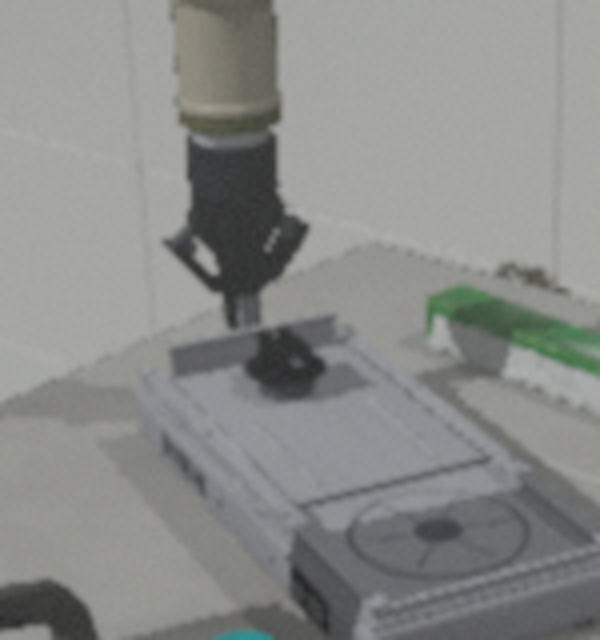

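Emit:
{"method": "move_arm", "body": {"deltas": [[-0.005,0,0,0,0,0,0],[-0.006,0,0,0,0,0,0],[-0.006,0,0,0,0,0,0],[-0.006,0,0,0,0,0,0],[-0.006,0,0,0,0,0,0],[-0.006,0,0,0,0,0,0]]}}

```text
time_s: 12.82
position: [572.0, 241.5, 98.5]
tool_rot: [0.759, 0.651, 0.001, 0.0]
contact_force: [1.4, 3.5, 1.6]
opening: 0.1
```

Emit:
{"method": "move_arm", "body": {"deltas": [[-0.008,0,0,0,0,0,0],[-0.009,0,0,0,0,0,0],[-0.009,0,0,0,0,0,0],[-0.009,0,0,0,0,0,0],[-0.009,0,0,0,0,0,0],[-0.009,0,0,0,0,0,0],[-0.009,0,0,0,0,0,0],[-0.009,0,0,0,0,0,0],[-0.009,0,0,0,0,0,0],[-0.009,0,0,0,0,0,0],[-0.009,0,0,0,0,0,0],[-0.009,0,0,0,0,0,0],[-0.007,0,0,0,0,0,0]]}}

```text
time_s: 13.9
position: [554.2, 127.8, 97.7]
tool_rot: [0.759, 0.651, -0.0, 0.0]
contact_force: [1.5, 3.3, 1.5]
opening: 0.1
```

Run:
```python
from rig import *
from h import *
st(arm.state())
f=optics.grab_frame("scene"); crop(f,140,60,290,220,4,"pics/s12.png")
```

```text
t 13.9 p [554.2 127.8  97.7] yaw of tool y -8.72 z [-3.e-04 -4.e-04 -1.e+00] F [1.5 3.3 1.5] M [ 0.57 -0.2  -0.06] op 0.1 q [ 0.27  0.44 -0.7   1.75  0.31  1.07 -0.69]
```

View pics/s12.png

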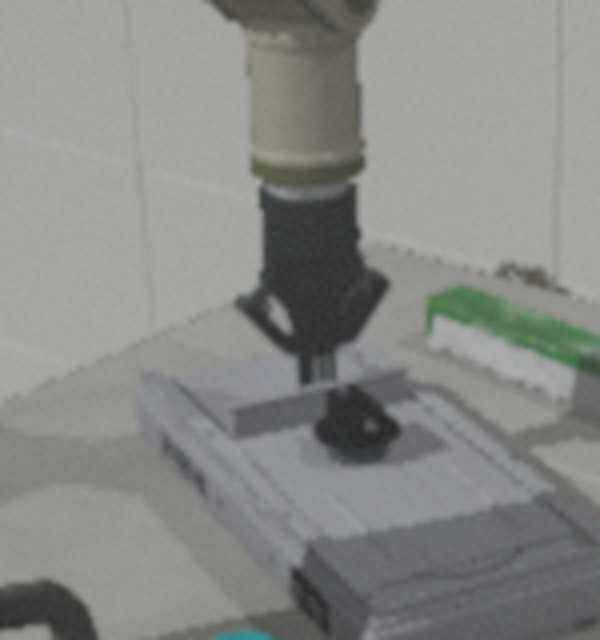

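Emit:
{"method": "move_arm", "body": {"deltas": [[-0.005,0,0,0,0,0,0],[-0.004,0,0,0,0,0,0],[-0.003,0,0,0,0,0,0],[-0.002,0,0,0,0,0,0],[0,0,0,0,0,0,0]]}}

```text
time_s: 14.37
position: [552.1, 114.7, 97.6]
tool_rot: [0.759, 0.651, -0.0, 0.0]
contact_force: [0.8, 1.3, -0.5]
opening: -0.0
```

Emit:
{"method": "move_arm", "body": {"deltas": [[-0.002,0,0,0,0,0,0],[-0.001,0,0,0,0,0,0],[0,0,0,0,0,0,0]]}}

```text
time_s: 14.62
position: [551.7, 112.2, 97.7]
tool_rot: [0.759, 0.652, -0.0, -0.0]
contact_force: [0.9, 1.2, -0.8]
opening: -0.0
```

Emit:
{"method": "move_arm", "body": {"deltas": [[-0.001,0,0,0,0,0,0],[-0.001,0,0,0,0,0,0],[0,0,0,0,0,0,0]]}}

```text
time_s: 14.87
position: [551.6, 111.7, 97.8]
tool_rot: [0.758, 0.652, 0.001, -0.001]
contact_force: [2.8, 6.0, -4.0]
opening: -0.0
```

Emit:
{"method": "move_arm", "body": {"deltas": [[-0.001,0,0,0,0,0,0],[-0.001,0,0,0,0,0,0],[0,0,0,0,0,0,0]]}}

```text
time_s: 15.12
position: [551.5, 111.5, 97.9]
tool_rot: [0.758, 0.652, 0.002, -0.001]
contact_force: [4.6, 12.5, -6.0]
opening: 0.2
```

Emit:
{"method": "move_arm", "body": {"deltas": [[0.006,0,0,0,0,0,0],[0.008,0,-0.01,0,0,0,0],[0.02,0,-0.02,0,0,0,0.02],[0.03,0,-0.02,0,0,0,0.04],[0.03,0,-0.02,0,0,0,0.05],[0.03,0,-0.015,0,0,0,0.06],[0,0,0,0,0,0,0.06],[0,0,0,0,0,0,0.06]]}}

```text
time_s: 15.78
position: [569.9, 233.3, 184.5]
tool_rot: [0.758, 0.653, 0.001, 0.0]
contact_force: [1.2, -0.6, -0.4]
opening: 60.1
```

Run:
```python
from rig import *
from h import *
st(arm.state(),[537,31,170])
f=optics.grab_frame("top"); crop(f,80,115,280,235,4,"pics/t13.png")
f=optics.grab_frame("scene"); crop(f,165,110,315,240,5,"pics/s13.png")
```

```text
t 15.78 p [569.9 233.3 184.5] yaw of tool y -8.51 z [ 1.6e-03  8.0e-04 -1.0e+00] F [ 1.2 -0.6 -0.4] M [-0.04 -0.08  0.02] op 60.1 q [ 0.1   0.45 -0.74  1.54  0.31  1.27 -0.83]
delta tool mm [-205.    -2.6   14.2]
```

View pics/t13.png

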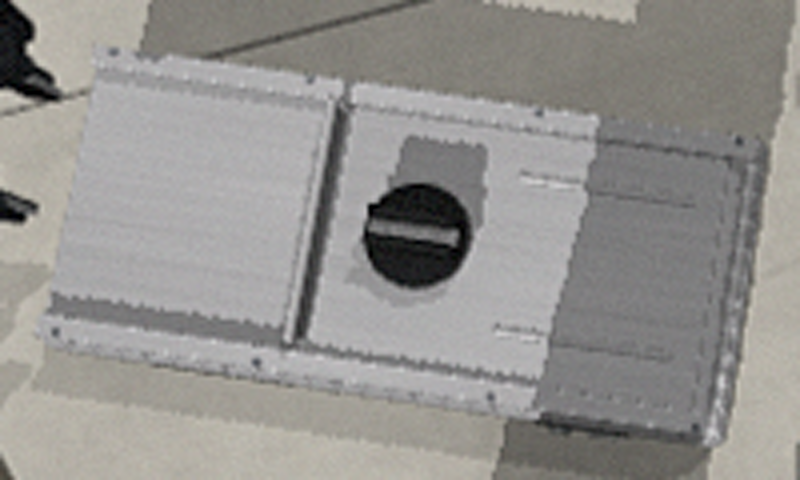

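View pics/s13.png

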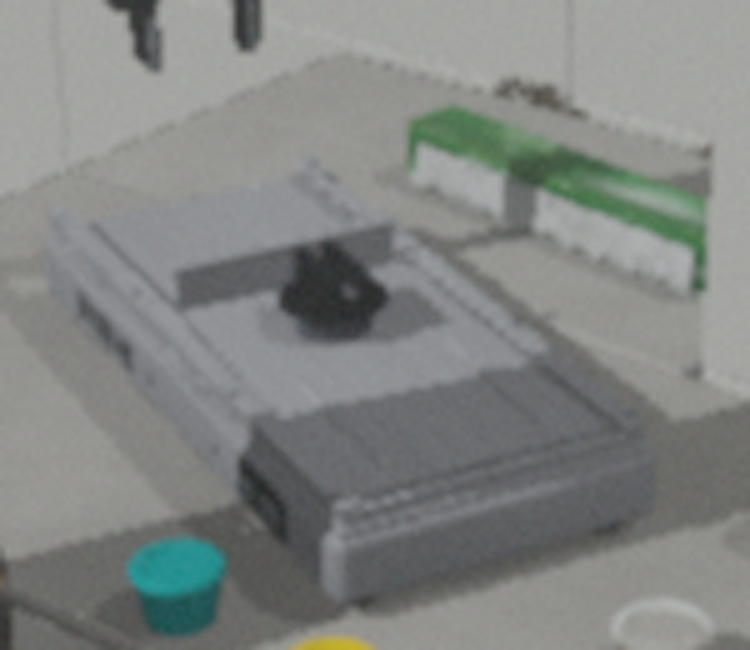

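Run:
```python
from rig import *
from h import *
f=optics.grab_frame("top")
k=(f["image"].max(2)<60).astype(np.uint8); k[:,:165]=0;k[:,205:]=0;k[:155]=0;k[195:]=0
k=cv2.morphologyEx(k,cv2.MORPH_CLOSE,np.ones((7,7)))
n,l,s,ce=cv2.connectedComponentsWithStats(k); i=1+np.argmax(s[1:,4]); print(s[i],ce[i])
c=cv2.findContours((l==i).astype(np.uint8),0,2)[0][0]
(cc,r)=cv2.minEnclosingCircle(c); print(cc,r, onplane(f,cc,88),onplane(f,ce[i],88))
P=lambda u,v,z: onplane(f,[80+u/4-.375,115+v/4-.375],z)[0].round(1)
print(P(418.5,236,88), "slot", P(369,229,112),P(461,240,112), P(369,229,99),P(461,240,99), "slot mid",P(415,234.5,110))
st(arm.state(),[537,31,170])
```

```text
[171 161  27  26 531] [183.76271186 173.24670433]
(183.61717224121094, 172.75885009765625) 13.44035816192627 [[538.60748284  32.11804233  88.        ]] [[537.36557719  31.72527941  88.        ]]
[536.4  30.5  88. ] slot [536.6  55.5 112. ] [529.4  -0.8 112. ] [539.   58.8  99. ] [531.7   1.7  99. ] slot mid [533.4  27.7 110. ]
t 15.93 p [570.1 229.3 182.3] yaw of tool y -8.78 z [-8.0e-04 -1.6e-03 -1.0e+00] F [ 0.1 -0.3  0.2] M [-0.01  0.05  0.07] op 59.8 q [ 0.11  0.45 -0.74  1.54  0.31  1.27 -0.83]
delta tool mm [-201.    -2.4   12.7]
```

Emit:
{"method": "move_arm", "body": {"deltas": [[-0.01,-0.0002,0,0,0,0,0.055],[-0.02,-0.0002,0,0,0,0,0.055],[-0.025,-0.0003,0,0,0,0,0.055],[-0.025,-0.0003,0,0,0,0,0.055],[-0.025,-0.0003,0,0,0,0,0.055],[-0.025,-0.0003,0,0,0,0,0.055],[-0.025,-0.0003,0,0,0,0,0.055],[-0.025,-0.0003,0.005,0,0,0,0.055],[-0.015,-0.0002,0.006,0,0,0,0.055],[-0.006,0,0.006,0,0,0,0.055],[0,0,0,0,0,0,0.055],[0,0,0,0,0,0,0.055]]}}

```text
time_s: 16.93
position: [536.9, 32.5, 165.5]
tool_rot: [0.759, 0.651, -0.0, -0.0]
contact_force: [-0.5, 0.9, 0.2]
opening: 55.2
```

Run:
```python
from rig import *
from h import *
st(arm.state(),[536.8,31,112])
f=optics.grab_frame("scene"); crop(f,165,90,315,210,5,"pics/s14.png")
```

```text
t 16.93 p [536.9  32.5 165.5] yaw of tool y -8.74 z [-7.e-04  1.e-04 -1.e+00] F [-0.5  0.9  0.2] M [0.06 0.   0.03] op 55.2 q [ 0.46  0.28 -0.7   1.77  0.2   1.17 -0.45]
delta tool mm [-1.5  0.2 53.5]
```

View pics/s14.png

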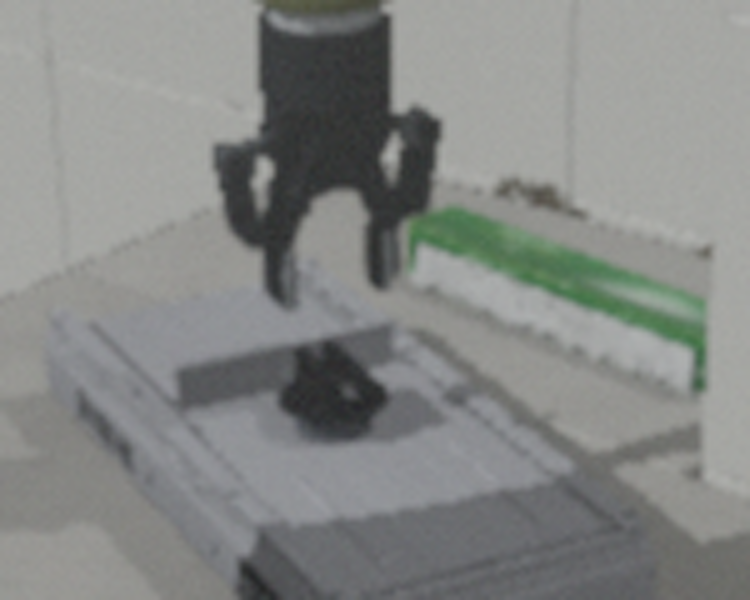

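Emit:
{"method": "move_arm", "body": {"deltas": [[-0.0015,0,0.008,0,0,0,0.055],[0,0,0.012,0,0,0,0.055],[0,0,0.012,0,0,0,0.055],[0,0,0.012,0,0,0,0.055],[0,0,0.008,0,0,0,0.055],[0,0,0.003,0,0,0,0.055],[0,0,0,0,0,0,0.055]]}}

```text
time_s: 17.57
position: [536.5, 31.2, 109.6]
tool_rot: [0.759, 0.652, -0.001, -0.001]
contact_force: [0.2, -0.9, 0.6]
opening: 54.8
```

Emit:
{"method": "move_arm", "body": {"deltas": [[0,0,0,0,0,0,0.045],[0,0,0,0,0,0,0.038],[0,0,0,0,0,0,0.032],[0,0,0,0,0,0,0.029],[0,0,0,0,0,0,0.026],[0,0,0,0,0,0,0.026]], "force": 20}}

```text
time_s: 18.07
position: [535.8, 31.3, 110.7]
tool_rot: [0.759, 0.652, -0.001, -0.001]
contact_force: [-6.6, 0.7, 3.5]
opening: 26.2
```

Run:
```python
from rig import *
from h import *
st(arm.state(),[536.8,31,112])
f=optics.grab_frame("scene"); crop(f,165,90,315,210,5,"pics/s15.png")
```

```text
t 18.07 p [535.8  31.3 110.7] yaw of tool y -8.67 z [-2.5e-03 -3.0e-04 -1.0e+00] F [-6.6  0.7  3.5] M [0.22 1.52 0.01] op 26.2 q [ 0.44  0.34 -0.68  1.82  0.25  1.06 -0.48]
delta tool mm [-0.2  1.  -1.3]
```

View pics/s15.png

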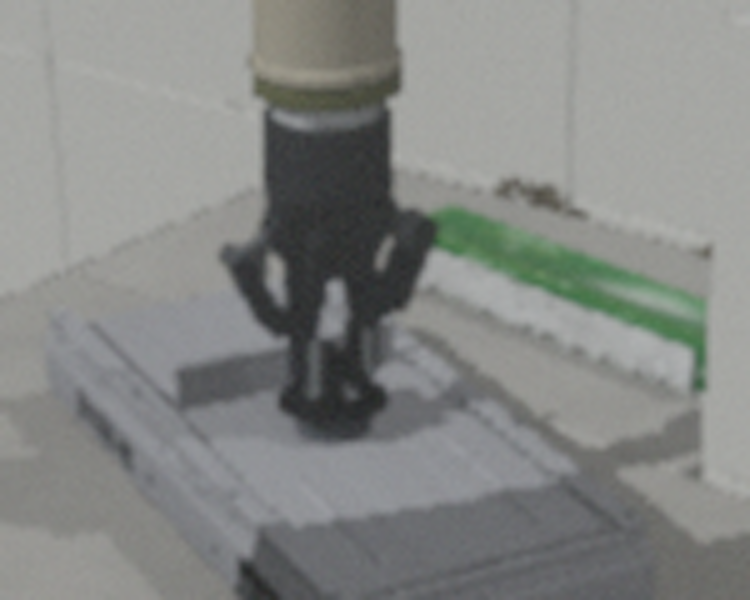

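Emit:
{"method": "move_arm", "body": {"deltas": [[0,-0.0015,0,0,0,0,0.02],[0,0,0,0,0,0,0.02],[0,0,0,0,0,0,0.02]], "force": 50}}

```text
time_s: 18.37
position: [535.5, 31.4, 111.1]
tool_rot: [0.759, 0.652, 0.0, 0.0]
contact_force: [-2.5, 0.2, 3.7]
opening: 24.8
```

Emit:
{"method": "move_arm", "body": {"deltas": [[0,0,0.003,0,0,0,0.02],[0,0,0.003,0,0,0,0.02],[0,0,0.003,0,0,0,0.02],[0,0,0,0,0,0,0.02]]}}

```text
time_s: 18.7
position: [535.6, 31.3, 101.4]
tool_rot: [0.759, 0.652, -0.0, -0.0]
contact_force: [-4.5, -0.1, 7.1]
opening: 24.4
```

Run:
```python
from rig import *
from h import *
st(arm.state(),[536.8,31,112])
```

```text
t 18.7 p [535.6  31.3 101.4] yaw of tool y -8.69 z [-1.e-04  1.e-04 -1.e+00] F [-4.5 -0.1  7.1] M [ 0.07  1.   -0.01] op 24.4 q [ 0.44  0.35 -0.68  1.83  0.25  1.04 -0.49]
delta tool mm [ -0.2   1.3 -10.6]
```

Emit:
{"method": "move_arm", "body": {"deltas": [[0,-0.0007,0.002,0,0,0,0.02],[0,0,0.001,0,0,0,0.02],[0,0,0.001,0,0,0,0.02],[0,0,0,0,0,0,0.02]]}}

```text
time_s: 19.03
position: [535.5, 31.4, 98.5]
tool_rot: [0.759, 0.651, 0.0, 0.001]
contact_force: [-4.6, -0.2, 11.3]
opening: 24.6
```

Run:
```python
from rig import *
from h import *
st(arm.state(),[536.8,31,112])
```

```text
t 19.03 p [535.5  31.4  98.5] yaw of tool y -8.7 z [ 1.2e-03 -3.0e-04 -1.0e+00] F [-4.6 -0.2 11.3] M [-0.03  1.04 -0.03] op 24.6 q [ 0.44  0.36 -0.68  1.84  0.26  1.04 -0.49]
delta tool mm [ -0.2   1.4 -13.5]
```

Emit:
{"method": "move_arm", "body": {"deltas": [[0,0,0,0,0,0.05,0.02],[0,0,0,0,0,0.08,0.02],[0,0,0,0,0,0.08,0.02],[0,0,0,0,0,0.08,0.02],[0,0,0,0,0,0.06,0.02],[0,0,0,0,0,0,0.02]]}}

```text
time_s: 19.53
position: [535.1, 31.6, 98.5]
tool_rot: [0.861, 0.508, 0.0, 0.0]
contact_force: [-6.6, 0.9, 12.9]
opening: 24.6
```

Run:
```python
from rig import *
from h import *
st(arm.state(),[535.5,31.4,98.5])
```

```text
t 19.53 p [535.1  31.6  98.5] yaw of tool y -28.97 z [ 5.e-04 -4.e-04 -1.e+00] F [-6.6  0.9 12.9] M [ 0.03  1.58 -0.01] op 24.6 q [ 0.39  0.34 -0.62  1.84  0.23  1.03 -0.83]
delta tool mm [ 0.1  0.4 -0. ]
```

Emit:
{"method": "move_arm", "body": {"deltas": [[0,0,0,0,0,0.1,0.02],[0,0,0,0,0,0.1,0.02],[0,0,0,0,0,0.1,0.02],[0,0,0,0,0,0.1,0.02],[0,0,0,0,0,0.1,0.02],[0,0,0,0,0,0.1,0.02],[0,0,0,0,0,0,0.02]]}}

```text
time_s: 20.12
position: [534.6, 32.1, 98.4]
tool_rot: [0.973, 0.23, -0.0, -0.0]
contact_force: [-8.5, 2.0, 15.2]
opening: 25.0
```

Run:
```python
from rig import *
from h import *
st(arm.state(),[535.5,31.4,98.5])
f=optics.grab_frame("scene"); crop(f,165,90,315,210,5,"pics/s16.png")
```

```text
t 20.12 p [534.6  32.1  98.4] yaw of tool y -63.46 z [-6.e-04  0.e+00 -1.e+00] F [-8.5  2.  15.2] M [ 0.39  2.19 -0.03] op 25.0 q [ 0.31  0.32 -0.52  1.84  0.19  1.02 -1.4 ]
delta tool mm [ 0.5  1.  -0.1]
```

View pics/s16.png

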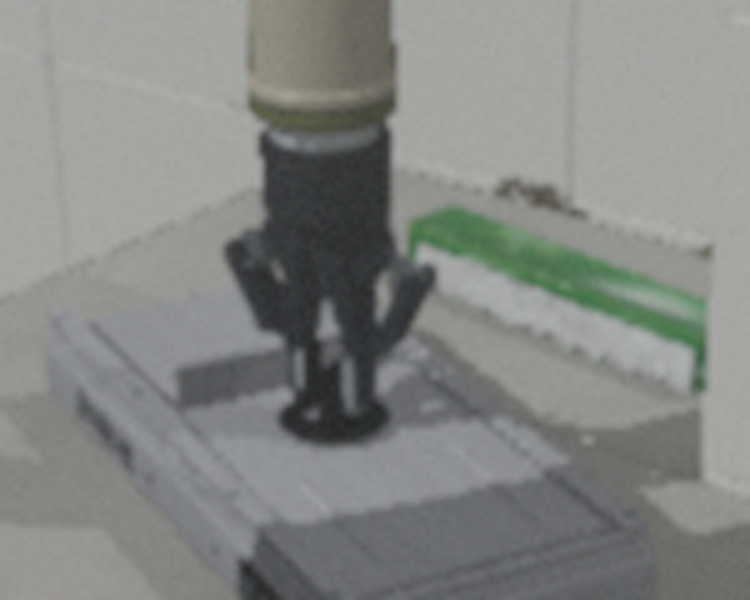

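Emit:
{"method": "move_arm", "body": {"deltas": [[-0.0016,-0.001,-0.0004,0,0,0,0.02],[0,0,0,0,0,0.1,0.02],[0,0,0,0,0,0.1,0.02],[0,0,0,0,0,0.1,0.02],[0,0,0,0,0,0.1,0.02],[0,0,0,0,0,0.1,0.02],[0,0,0,0,0,0.08,0.02],[0,0,0,0,0,0.04,0.02],[0,0,0,0,0,0,0.02],[0,0,0,0,0,0,0.02]]}}

```text
time_s: 21.0
position: [533.9, 32.8, 98.9]
tool_rot: [0.997, -0.075, 0.001, -0.001]
contact_force: [-2.2, 4.5, 8.0]
opening: 25.1
```

Run:
```python
from rig import *
from h import *
st(arm.state(),[535.5,31.4,98.5])
```

```text
t 21.0 p [533.9  32.8  98.9] yaw of tool y -98.61 z [ 0.0023  0.0012 -1.    ] F [-2.2  4.5  8. ] M [0.88 0.46 0.05] op 25.1 q [ 0.23  0.31 -0.43  1.85  0.15  1.01 -1.98]
delta tool mm [1.8 1.2 0.4]
```

Emit:
{"method": "move_arm", "body": {"deltas": [[0,0,0,0,0,0.03,0.02],[0,0,0,0,0,0.02,0.02],[0,0,0,0,0,0,0.02],[0,0,0,0,0,0,0.02]]}}

```text
time_s: 21.33
position: [534.0, 32.9, 98.9]
tool_rot: [0.995, -0.1, 0.001, -0.001]
contact_force: [-1.7, 4.7, 7.7]
opening: 24.8
```

Run:
```python
from rig import *
from h import *
st(arm.state(),[535.5,31.4,98.5])
```

```text
t 21.33 p [534.   32.9  98.9] yaw of tool y -101.46 z [ 0.0024  0.0013 -1.    ] F [-1.7  4.7  7.7] M [ 0.97  0.41 -0.02] op 24.8 q [ 0.23  0.31 -0.43  1.85  0.15  1.01 -2.03]
delta tool mm [1.8 1.2 0.4]
```

Emit:
{"method": "move_arm", "body": {"deltas": [[0,0,-0.002,0,0,0,0.02],[0,0,-0.002,0,0,0,0.02],[0,0,0,0,0,0,0.02],[0,0,0,0,0,0,0.02]]}}

```text
time_s: 21.67
position: [534.0, 32.9, 102.8]
tool_rot: [0.995, -0.1, 0.001, -0.001]
contact_force: [-0.7, 4.3, 6.7]
opening: 24.9
```

Emit:
{"method": "move_arm", "body": {"deltas": [[0,0,-0.001,0,0,0,0.02],[0,0,-0.001,0,0,0,0.02],[0,0,0,0,0,0,0.02],[0,0,0,0,0,0,0.02]]}}

```text
time_s: 22.0
position: [533.9, 32.9, 104.7]
tool_rot: [0.995, -0.1, 0.001, -0.001]
contact_force: [-0.4, 4.3, 5.8]
opening: 24.7
```

Emit:
{"method": "move_arm", "body": {"deltas": [[0,0,-0.001,0,0,0,0.02],[0,0,-0.0005,0,0,0,0.02],[0,0,0,0,0,0,0.02],[0,0,0,0,0,0,0.02]]}}

```text
time_s: 22.33
position: [533.9, 32.9, 106.1]
tool_rot: [0.995, -0.1, 0.001, -0.001]
contact_force: [0.1, 6.4, 5.1]
opening: 24.7
```

Emit:
{"method": "move_arm", "body": {"deltas": [[0,0,-0.001,0,0,0,0.02],[0,0,0,0,0,0,0.02],[0,0,0,0,0,0,0.02]]}}

```text
time_s: 22.58
position: [533.8, 32.9, 106.3]
tool_rot: [0.995, -0.1, 0.001, -0.001]
contact_force: [3.7, 6.0, -1.8]
opening: 25.1
```

Emit:
{"method": "move_arm", "body": {"deltas": [[0,0,0,0,0,0,0.026],[0,0,0,0,0,0,0.03],[0,0,0,0,0,0,0.036],[0,0,0,0,0,0,0.044],[0,0,0,0,0,0,0.05],[0,0,0,0,0,0,0.05]], "force": 20}}

```text
time_s: 23.08
position: [533.0, 31.2, 106.6]
tool_rot: [0.995, -0.1, 0.0, 0.0]
contact_force: [0.5, -1.0, 0.4]
opening: 49.9
```

Emit:
{"method": "move_arm", "body": {"deltas": [[0,0,-0.01,0,0,0,0.05],[0,0,-0.02,0,0,0,0.05],[0,0,-0.02,0,0,0,0.05],[0,0,-0.025,0,0,0,0.05],[0,0,-0.02,0,0,0,0.05],[0,0,0,0,0,0,0.05]]}}

```text
time_s: 23.58
position: [535.0, 31.9, 206.8]
tool_rot: [0.995, -0.1, 0.003, -0.0]
contact_force: [0.7, -0.3, 0.9]
opening: 49.9
```

Run:
```python
from rig import *
from h import *
st(arm.state(),[570,235,200])
f=optics.grab_frame("scene"); crop(f,165,90,315,210,5,"pics/s17.png")
```

```text
t 23.58 p [535.   31.9 206.8] yaw of tool y -101.51 z [ 0.0069  0.     -1.    ] F [ 0.7 -0.3  0.9] M [ 0.04 -0.04  0.02] op 49.9 q [ 0.25  0.19 -0.44  1.74  0.09  1.22 -1.98]
delta tool mm [  -6.3 -206.     7.1]
```

View pics/s17.png

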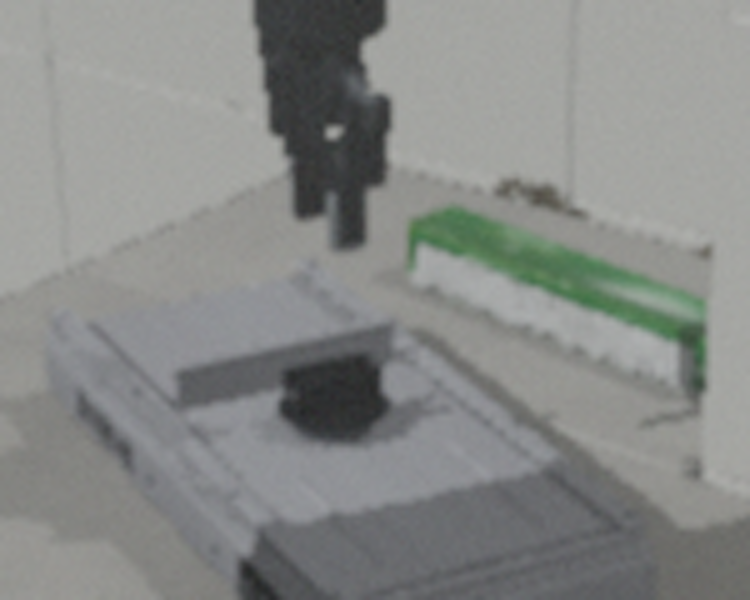

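Emit:
{"method": "move_arm", "body": {"deltas": [[0,-0.015,0,0,0,0,0.05],[0,-0.025,0,0,0,0,0.05],[0,-0.025,0,0,0,0,0.05],[0,-0.025,0,0,0,0,0.05],[0,-0.025,0,0,0,0,0.05],[0,-0.025,0,0,0,0,0.05],[0,-0.025,0,0,0,0,0.05],[0,-0.025,0,0,0,0,0.05],[0,-0.015,0,0,0,0,0.05],[0,0,0,0,0,0,0.05],[0,0,0,0,0,0,0.05]]}}

```text
time_s: 24.55
position: [573.5, 232.7, 201.1]
tool_rot: [0.995, -0.1, -0.001, 0.0]
contact_force: [-0.5, -0.0, -0.1]
opening: 49.7
```

Run:
```python
from rig import *
from h import *
st(arm.state())
f=optics.grab_frame("top"); crop(f,80,115,280,235,4,"pics/t18.png");cv2.imwrite("pics/t18f.png",f["image"][...,::-1])
f=optics.grab_frame("scene"); crop(f,165,110,365,260,4,"pics/s18.png")
```

```text
t 24.55 p [573.5 232.7 201.1] yaw of tool y -101.44 z [-1.1e-03 -4.0e-04 -1.0e+00] F [-0.5 -0.  -0.1] M [ 0.02  0.04 -0.02] op 49.7 q [-0.06  0.4  -0.52  1.52  0.2   1.28 -2.37]
```

View pics/t18.png

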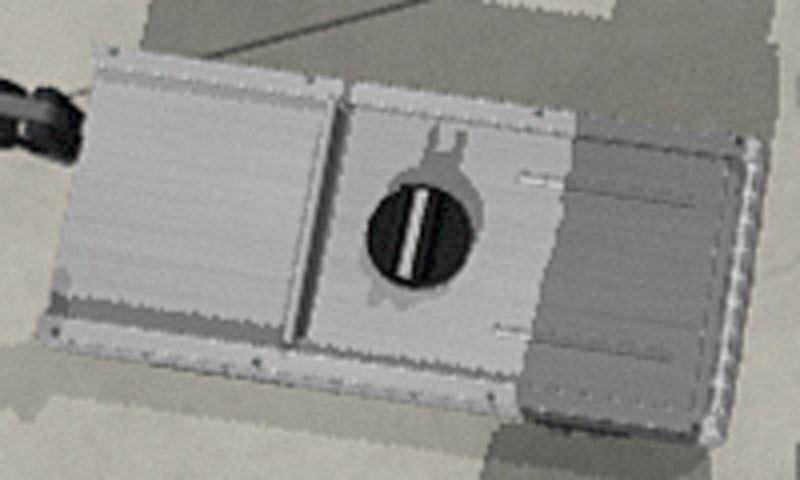

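View pics/s18.png

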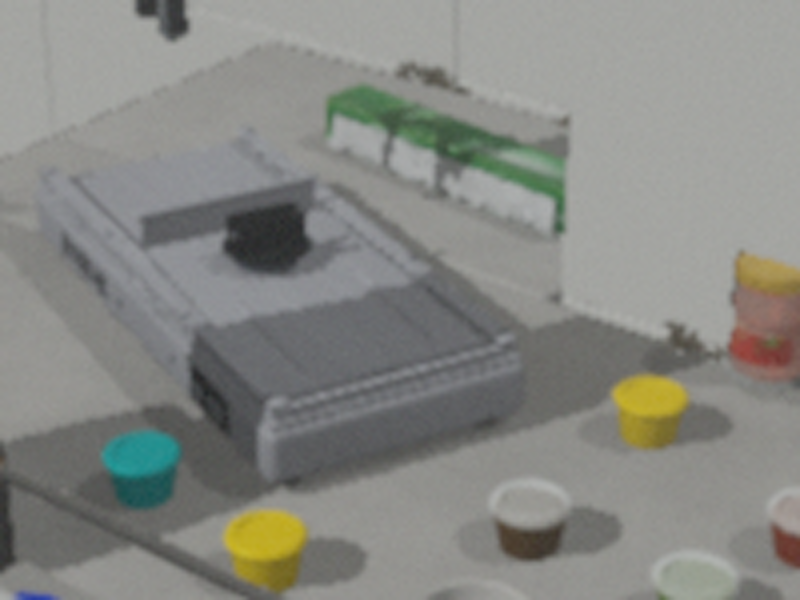

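View pics/t18f.png

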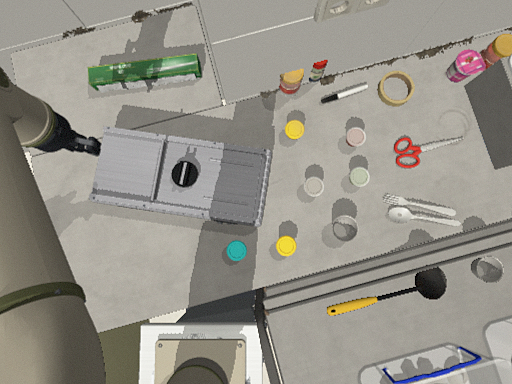

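Run:
```python
from rig import *
from h import *
f=optics.grab_frame("top")
im=f["image"]; g=im.max(2).astype(float)
m=np.zeros(g.shape,np.uint8); cv2.circle(m,(184,173),11,1,-1)
m=((m>0)&(g>110)).astype(np.uint8)
ys,xs=np.nonzero(m); w=onplane(f,np.c_[xs,ys],106)[:,:2]; c=w.mean(0); u,s,v=np.linalg.svd(w-c); d=v[0]; print("slot yaw",np.degrees(np.arctan2(d[1],d[0]))%180, len(xs),"expected",171.3)
for n,p,z in(("pot",(314.5,186.5),36),("red",(356,137),36),("green",(359,177),36),("cup",(344,228),42)): print(n,onplane(f,p,z)[0].round(0))
```

```text
slot yaw 169.23214621931712 58 expected 171.3
pot [ 509. -302.   36.]
red [ 642. -416.   36.]
green [ 534. -420.   36.]
cup [ 400. -374.   42.]
```

```bash
python3 -c "
from rig import ticket,arm
print(arm.state()['contact_force']); print(ticket.finish_job())"
```

```text
[ 0.21341509  0.07188362 -0.00812271]
the job is handed in; nothing more can be done
None
```

The feeder is closed down and the job is handed in at about 25 s of robot time, with the arm clear of everything.

- **Pot:** I lifted it off the turntable and set it upright on the worktop at about (509, -302) mm. Touchdown peaked at about 15 N. The last pictures show it still standing upright.
- **Guard:** I pushed it by the lip until it stalled at its stop. Force rose from about 3 N while sliding to about 13 N at the stop, and the top view shows the turntable covered.
- **Stud:** I pinched the bar and pressed it about 12.5 mm, which took about 11 N. I turned it clockwise by about 1.62 rad by the tool angle, then let it rise. It stopped about 8 mm above the bottom; pulling up further it held, and the upward push turned to a slight downward pull.

In the last top view the slot lies across the feeder, measured at about 1.61 rad. That is roughly 0.04 rad past the nominal catch angle and inside the stop allowance. The red pot, green pot and cup are where they were, within about 2 mm.

No check failed or disagreed. While turning the stud, the side force on the tool reached about 9 N because my grasp was 1–2 mm off the stud's axis. I corrected that mid-turn.

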